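# Put returned fittings back into their stock bins

### The arm

A 7-joint arm with a two-finger parallel gripper is mounted at the origin on the work surface. World frame = base frame: x ahead of the robot, y to its left, z up, the work surface at z = 0. Lengths are in m, angles in rad, forces in N, time in s.
With the tool pointing down it reaches from about 0.4 to 0.85 m from the base axis. Payload 4.5 kg.
Tool frame: the origin (TCP) lies on the centre line of the jaws, within the pads' length; the fingertips stand r.tip_extent ahead of it and the grasp point (between the pads) is the TCP (r.tip_extent is the distance from the TCP to the fingertips, in m); z points along the fingers, y is the line along which they close (so a half turn about z gives the same grasp; the last joint's range is limited). The gripper opens to 88 mm and grips with 3 to 60 N. Pads are 18 mm wide; open, the fingers measure 123 mm over their backs; the gripper's body (75 mm by 187 mm) begins 45 mm behind the grasp point.
Start: joints at [1.228, 0.689, -0.195, 1.565, 0.157, 0.902, -0.215], TCP at [0.23, -0.581, 0.258] pointing down, gripper open.
Joint ranges: [-3.01, 3.01], [-0.46, 2.08], [-1.47, 1.51], [0.13, 2.56], [-1, 4.14], [0.04, 2.09], [-2.66, 2.66]. Speed limits (rad/s): [2.57, 2.57, 3.14, 3.14, 3.14, 3.14, 3.14].

### API

Orientations are given as a unit quaternion [x, y, z, w].
In Python, from plant import sensors, vision, finish_job, r gives the robot as it stands. The module is installed in compiled form; this text tells all that it offers.
- The arm moves only by the tool step_arm, never from a script. Its argument "steps" is a list of rows, each a list of 2 entries, a list of its own where there are three numbers: the shift along the tool's x, y, z in cm, then the turn, a rotation vector about the tool's x, y, z in degrees. A call has 1 to 12 rows; each row shifts and turns the commanded pose from where the row before left it, along the tool's axes as they then stand; what a row does not reach is not made up. A row lasts 1/8 s, in which the tool goes at most 62.5 mm and 10.7 degrees, less where a joint would pass 70% of its speed; a pose out of reach is approached as far as the arm can. A call with a gripper value outside its range is refused whole. "claw" is the opening, from -1 (shut) to 1 (fully open), set as the call begins (left out, the last holds). The fingers move at their own pace and stop on an object; "grip_force" is the grip in N (left out, the last holds). Time passes only in rows, so rows that do not move let the fingers close. It gives the time, the measured TCP pose, the force, the opening and the grip force at its end, in the units of the state.
- sensors.get_state(): the state, without advancing time (a new reading comes with each control period).
- vision.snapshot(name): name is "scene" or "top" or "wrist"; returns a dict with "img" (384x512x3 uint8, red, green, blue), "fx", "fy", "cx", "cy" (pixels), "k1" (the pictures are not rectified: a ray, as slopes to the right and down, at radius r is drawn at 1 + k1 r^2 times it, then the intrinsics apply), "position" and "rotation" of the camera in the world. Camera axes: x right, y down, z forward; pixel columns grow to the right and rows downward; lengths in m; the calibration is good to about 2 mm. A picture is of the moment at which its call begins. There is no depth.
- finish_job(): hands the job in; it is judged then, once.
The state is a dict: "clock": time; "q": joint angles; "qd": joint speeds; "joint_torque": joint torques, N m; "tool_pos": TCP position; "eef_rot": TCP orientation; "contact_force": force on the tool from outside, world axes, zero at the start; "moment": the same for the moment, N m; "opening": opening from 0.0 (shut) to 1.0 (fully open); "finger_force": force on a finger pad.
Only numpy, scipy, OpenCV 4.12 (cv2) and the standard library are available. Lean on these libraries where they do the work, as an engineer would, in place of code of your own. Each camera call takes 0.05 s, during which the arm holds its last target. There are 200 camera calls.

### The job

Put the five returned fittings back into stock: the two brass couplings, the copper elbow, the red-handled valve and the white radiator valve head each go into the bin that already holds their kind. Set each one down gently (do not drop it) on the clear floor in front of the stock, lying flat or standing upright just as that stock does, and nothing on top of anything else. Leave the pressure gauge where it is.

Things in the scene. Friction and masses are not known exactly. Their poses are not given: they have to be found in the camera images.
- coupling_a: Loose straight brass pipe coupling on its side, 44 mm long (its x axis): eight-sided body 29 across flats, 20 long, in the middle, a thinner hexagon nut (24 across flats) at each end. Origin at its centre, 14.5 above what it lies on. About 110 g. Grasp it from above across the middle (fingers closing along y). The two couplings are alike.
- coupling_b: Loose straight brass pipe coupling on its side, 44 mm long (its x axis): eight-sided body 29 across flats, 20 long, in the middle, a thinner hexagon nut (24 across flats) at each end. Origin at its centre, 14.5 above what it lies on. About 110 g. Grasp it from above across the middle (fingers closing along y). The two couplings are alike.
- elbow: Loose copper 90 degree pipe elbow lying flat: two round legs 24 in diameter (a bead 27 in diameter at each mouth) along its +x and +y axes, each reaching 50 from the origin. Origin where the legs' axes cross, 13.5 above what it lies on; z up. About 90 g. Grasp from above across one leg, about 30 out from the origin.
- valve: Loose small brass ball valve with a red butterfly handle on top, standing upright. Brass part 50 long (its x axis), 25 wide and high; handle 46 long (x), 12 wide (y), from 36 to 53 above the underside. Height 54. Origin at the underside below the middle, z up. About 180 g. Grasp from above across the red handle.
- head: Loose white thermostatic radiator valve head, a ribbed round knob standing upright on its steel nut: 48 in diameter from 22 to 66 above the underside, nut 35 in diameter and 15 high, domed top, height 80. Origin at the centre of the underside, z up. About 150 g.
- bin_couplings: Fixed grey steel bin, open top, 140 mm wide (y), walls 2.5. Origin on the counter under the middle of its clear floor (x -57..+55, y -67..+67, floor top z = 3); +x points from the front lip (robot side, white card) to the back. Lip at x -60, 35 high; back wall at x +135, 60 high; sides 35 high to x 0, rising to 60 at x +50. Fixed stock at x +60..+132: four brass couplings lying flat, 29 high.
- bin_elbows: Fixed grey steel bin, open top, 140 mm wide (y), walls 2.5. Origin on the counter under the middle of its clear floor (x -57..+55, y -67..+67, floor top z = 3); +x points from the front lip (robot side, white card) to the back. Lip at x -60, 35 high; back wall at x +135, 60 high; sides 35 high to x 0, rising to 60 at x +50. Fixed stock at x +60..+132: two copper elbows lying flat, 27 high.
- bin_valves: Fixed grey steel bin, open top, 140 mm wide (y), walls 2.5. Origin on the counter under the middle of its clear floor (x -57..+55, y -67..+67, floor top z = 3); +x points from the front lip (robot side, white card) to the back. Lip at x -60, 35 high; back wall at x +135, 60 high; sides 35 high to x 0, rising to 60 at x +50. Fixed stock at x +60..+132: three brass valves, red handles up, 54 high.
- bin_heads: Fixed grey steel bin, open top, 140 mm wide (y), walls 2.5. Origin on the counter under the middle of its clear floor (x -57..+55, y -67..+67, floor top z = 3); +x points from the front lip (robot side, white card) to the back. Lip at x -60, 35 high; back wall at x +135, 60 high; sides 35 high to x 0, rising to 60 at x +50. Fixed stock at x +60..+132: two white valve heads, upright, 80 high.
- gauge: Loose pressure gauge (sizes in mm, as in all entries) lying face up: black round case 52 in diameter and 26 high, white dial with red needle, brass stem reaching 50 from the centre along its +x. Origin at the centre of the underside. It has no bin here and is to stay where it is.

How it is judged:
At the end, for the whole second after the job is handed in: Every fitting at rest in its kind's bin, origin within 50 mm (x) and 60 mm (y) of the middle of the clear floor and 6 mm of its resting height there; couplings level, elbow flat (either face up), valve handle up and head upright, within 0.2 rad; gauge within 30 mm of its start (x of coupling_a in the frame of bin_couplings between -0.05 and 0.05 m and y of coupling_a in the frame of bin_couplings between -0.06 and 0.06 m and z of coupling_a in the frame of bin_couplings between 0.0115 and 0.0235 m and linear speed of each of coupling_a, coupling_b, elbow, valve, head below 0.03 m/s and angular speed of each of coupling_a, coupling_b, elbow, valve, head below 0.4 rad/s and angle between coupling_a's own x axis and vertical between 1.37 and 1.77 rad and x of coupling_b in the frame of bin_couplings between -0.05 and 0.05 m and y of coupling_b in the frame of bin_couplings between -0.06 and 0.06 m and z of coupling_b in the frame of bin_couplings between 0.0115 and 0.0235 m and angle between coupling_b's own x axis and vertical between 1.37 and 1.77 rad and x of elbow in the frame of bin_elbows between -0.05 and 0.05 m and y of elbow in the frame of bin_elbows between -0.06 and 0.06 m and z of elbow in the frame of bin_elbows between 0.0105 and 0.0225 m and (angle between elbow's own z axis and vertical below 0.2 rad or angle between elbow's own z axis and vertical above 2.94 rad) and x of valve in the frame of bin_valves between -0.05 and 0.05 m and y of valve in the frame of bin_valves between -0.06 and 0.06 m and z of valve in the frame of bin_valves between -0.003 and 0.009 m and angle between each of valve, head's own z axis and vertical below 0.2 rad and x of head in the frame of bin_heads between -0.05 and 0.05 m and y of head in the frame of bin_heads between -0.06 and 0.06 m and z of head in the frame of bin_heads between -0.003 and 0.009 m and distance of gauge from where it was at the start of the episode below 0.03 m); the robot touches nothing.
It fails at once if a fitting is dropped or flung: it moves faster than 0.8 m/s (a free fall of about 3 cm) while its origin is within 5 cm of the counter ((height (world z) of coupling_a below 0.05 m and linear speed of coupling_a above 0.8 m/s) or (height (world z) of coupling_b below 0.05 m and linear speed of coupling_b above 0.8 m/s) or (height (world z) of elbow below 0.05 m and linear speed of elbow above 0.8 m/s) or (height (world z) of valve below 0.05 m and linear speed of valve above 0.8 m/s) or (height (world z) of head below 0.05 m and linear speed of head above 0.8 m/s)).
It fails at once if the pressure gauge is moved by more than 30 mm (distance of gauge from where it was at the start of the episode above 0.03 m).
It also fails if it takes over 128 s, if anything falls off the work surface, if the arm or the gripper's body presses on something with over 40 N, if the wrist force passes 120 N, or if a joint passes its speed limit or range.

## Working session

There is one attempt and no reset: what is moved stays moved. The work goes in short steps, Python scripts to look and compute and a tool call to move; the robot and the scene stay as the last step left them, time stands still between calls to the robot, and variables do not carry over. Pictures are saved under pics/ and viewed, at most 14 in all, crops included, and the job is handed in when it is done.

Besides the shell and the picture viewer there is one more tool, called after "Emit:" as name([rows], argument=value, ...), one row to a line, values as JSON. step_arm: Moves the arm, as the interface text tells. Its arguments: {"type":"object","properties":{"steps":{"type":"array"},"claw":{"type":"number"},"grip_force":{"type":"number"}},"required":["steps"]}

```bash
mkdir -p pics; cat > h.py <<'E'
import numpy as np, cv2
from plant import sensors, vision, finish_job, r
from scipy.spatial.transform import Rotation as R
def snap(name,fn):
    s=vision.snapshot(name); cv2.imwrite('pics/'+fn+'.png',s['img'][:,:,::-1])
    np.savez('pics/'+fn+'.npz',**s); return s
def load(fn): return dict(np.load('pics/'+fn+'.npz'))
def rot(s):
    a=np.array(s['rotation'],float)
    return a if a.shape==(3,3) else R.from_quat(a).as_matrix()
def px2w(s,u,v,z):
    K=np.array([[s['fx'],0,s['cx']],[0,s['fy'],s['cy']],[0,0,1]],float)
    d=cv2.undistortPoints(np.array([[[u,v]]],float),K,np.array([float(s['k1']),0,0,0]))[0,0]
    w=rot(s)@np.array([d[0],d[1],1]); p=np.array(s['position'])
    return p+w*(z-p[2])/w[2]
E
python3 - <<'E'
from h import *
for n in('scene','top'):
    s=snap(n,n+'0'); print(n,s['position'],s['rotation'],s['fx'],s['cx'],s['cy'],s['k1'])
print(sensors.get_state(), r.tip_extent)
E
```

```text
scene [ 1.18721877 -0.20829306  0.84209132] [ 0.7587219   0.55034165 -0.21004839 -0.27810937] 471.0763214915086 263.2718258532661 192.46955984082078 0.04620621551049838
top [ 0.44534389 -0.00165439  1.00883356] [ 0.71421666 -0.69952049  0.00878474 -0.02210141] 414.986306713082 260.2325436167866 189.61337876718656 -0.10321118792125529
{'clock': 0.1, 'q': array([ 1.22782428,  0.68990381, -0.19448792,  1.56622016,  0.15727757,
        0.90251333, -0.21508436]), 'qd': array([-3.27948977e-05, -3.62018501e-03,  4.66973605e-04, -2.56863599e-03,
        1.23165738e-04,  6.60022741e-04, -8.78177726e-04]), 'joint_torque': array([-2.89890522e-03, -5.28493631e+01, -1.27116110e+00, -1.53834325e+01,
       -5.25030855e-02,  2.06343684e-03,  6.20017590e-05]), 'tool_pos': array([ 0.22970414, -0.5806847 ,  0.25699238]), 'eef_rot': array([ 9.82302678e-01,  1.87298590e-01, -2.16149508e-04, -8.00597380e-04]), 'contact_force': array([-0.82266677,  0.37008429,  0.0360827 ]), 'moment': array([-0.0216186 ,  0.04287908, -0.02042924]), 'finger_force': 0.0, 'opening': 1.000292202242699} 0.019
```

View pics/top0.png

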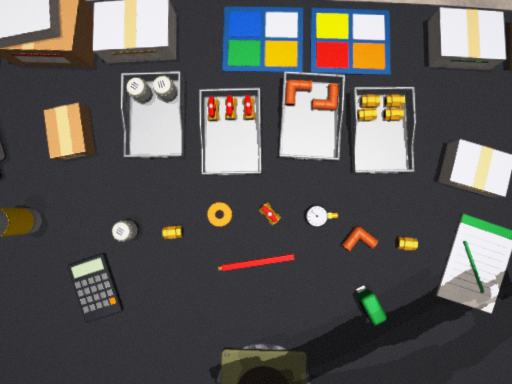

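View pics/scene0.png

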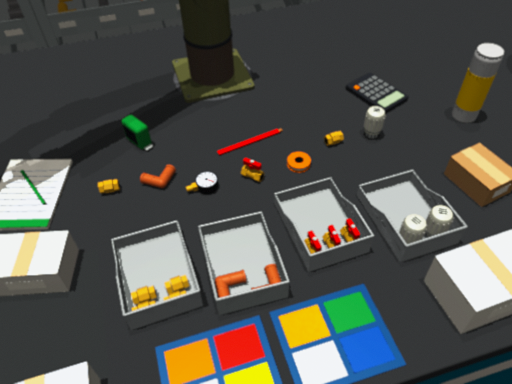

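The top view has +x up and +y left. From left to right the loose items are: head (124,231), coupling (172,232), orange ring (219,214), valve (270,213), gauge (317,216), elbow (361,238) and coupling (407,243). The bins left to right hold heads, valves, elbows and couplings. I'll zoom in to measure them.

```bash
python3 - <<'E'
from h import *
im=cv2.imread('pics/top0.png')[62:262,95:429]
im=cv2.resize(im,None,fx=2.39,fy=2.39,interpolation=cv2.INTER_CUBIC)
cv2.imwrite('pics/zoom.png',im)
s=load('top0'); hsv=cv2.cvtColor(s['img'],cv2.COLOR_RGB2HSV)
for n,(u,v,w,hh),z in [('head',(124,231,20,20),.05),('cA',(172,232,14,14),.0145),('valve',(270,213,14,14),.03),('elbow',(361,238,24,20),.0135),('cB',(407,243,14,14),.0145)]:
    c=hsv[v-hh:v+hh,u-w:u+w]; m=((c[...,2]>90) if n!='head' else (c[...,2]>70)).astype(np.uint8)
    k,l,st,ce=cv2.connectedComponentsWithStats(m); i=1+np.argmax(st[1:,4])
    pts=np.argwhere(l==i)[:,::-1]+[u-w,v-hh]
    W=np.array([px2w(s,a,b,z)[:2] for a,b in pts]); rc=cv2.minAreaRect((W*1000).astype(np.float32))
    e,V=np.linalg.eigh(np.cov(W.T)); print(n,st[i,4],W.mean(0).round(3),'rect',np.round(rc,1) if 0 else rc,'axis deg',np.degrees(np.arctan2(V[1,1],V[0,1])).round(1))
E
```

```text
head 441 [0.385 0.336] rect ((384.5143737792969, 335.7747497558594), (49.269775390625, 60.45531463623047), 1.6825045347213745) axis deg 101.4
cA 238 [0.382 0.23 ] rect ((381.9477844238281, 229.39088439941406), (28.934551239013672, 46.46810531616211), 1.5146687030792236) axis deg 95.1
valve 254 [ 0.432 -0.006] rect ((432.0469970703125, -5.715732574462891), (50.815067291259766, 28.823030471801758), 43.45828628540039) axis deg -136.7
elbow 446 [ 0.376 -0.224] rect ((365.951904296875, -224.9322052001953), (66.54945373535156, 63.75959396362305), 53.372650146484375) axis deg 94.8
cB 242 [ 0.367 -0.34 ] rect ((366.1180419921875, -340.8267517089844), (31.25737953186035, 49.14009094238281), 0.6766175031661987) axis deg 86.8
```

View pics/zoom.png

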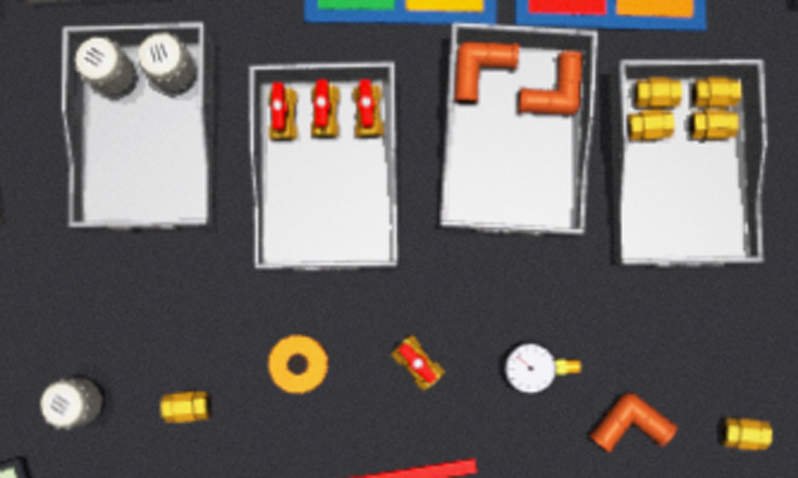

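```bash
python3 - <<'E'
from h import *
s=load('top0')
f=lambda x,y,z: px2w(s,95+x/2.39,62+y/2.39,z)[:2]
for n,a,b,c,d in [('heads',(70,226),(207,224),(64,29),(203,23)),('valves',(257,267),(397,264),(250,67),(394,63)),('elbows',(442,227),(583,232),(453,26),(597,31)),('coup',(620,263),(763,261),(621,62),(765,61))]:
    A,B=f(*a,.035),f(*b,.035);C,D=f(*c,.06),f(*d,.06)
    m=(A+B)/2;k=(C+D)/2;x=(k-m)/np.linalg.norm(k-m)
    print(n,'w',np.linalg.norm(A-B).round(3),np.linalg.norm(C-D).round(3),'len',np.linalg.norm(k-m).round(3),'origin',(m+.06*x).round(3),'yaw',np.degrees(np.arctan2(x[1],x[0])).round(1))
print('elbow',[f(*p,.0135).round(3) for p in((632,410),(603,440),(667,435))])
print('gauge',f(530,368,.026))
E
```

```text
heads w 0.14 0.141 len 0.196 origin [0.622 0.277] yaw 1.9
valves w 0.139 0.141 len 0.195 origin [0.585 0.088] yaw 2.3
elbows w 0.139 0.141 len 0.195 origin [ 0.625 -0.1  ] yaw -2.2
coup w 0.144 0.143 len 0.195 origin [ 0.596 -0.274] yaw 1.5
elbow [array([ 0.388, -0.222]), array([ 0.358, -0.194]), array([ 0.364, -0.258])]
gauge [ 0.42847359 -0.11762813]
```

Emit:
step_arm([
  [[0,0,0],[0,0,10.6]],
  [[0,0,0],[0,0,10.6]],
  [[0,0,0],[0,0,0.4]],
  [[3.5,-6,0],[0,0,0]],
  [[3.5,-6,0],[0,0,0]],
  [[3.5,-6,0],[0,0,0]],
  [[2,-6,3],[0,0,0]],
  [[0,0,3],[0,0,0]],
  [[0,0,0],[0,0,0]],
], claw=1, grip_force=25)

```text
clock: 1.23
tool_pos: [0.3417, -0.3643, 0.1996]
eef_rot: [1.0, 0.002, -0.002, -0.001]
contact_force: [-0.6, -1.4, 0.5]
opening: 1.001
finger_force: 0.0
```

```bash
python3 - <<'E'
from h import *
s=snap('wrist','w1'); print(s['position'],rot(s).round(3),s['fx'])
E
```

```text
[ 0.41086574 -0.36341738  0.32587694] [[ 0.004 -0.963 -0.27 ]
 [-1.    -0.005  0.002]
 [-0.003  0.27  -0.963]] 289.16192325033194
```

View pics/w1.png

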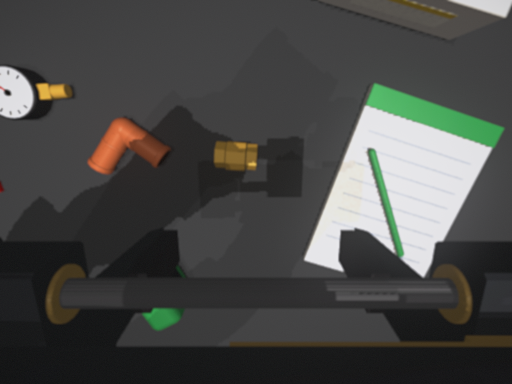

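The wrist view shows the coupling at (236,155), and the elbow with its corner near (123,131) and mouths near (101,164) and (161,153).

```bash
python3 - <<'E'
from h import *
s=load('w1'); hsv=cv2.cvtColor(s['img'],cv2.COLOR_RGB2HSV)
for n,(x0,y0,x1,y1),z in [('cB',(205,130,268,180),.0145),('elbow',(80,110,180,180),.0135)]:
    c=hsv[y0:y1,x0:x1]; m=((c[...,1]>120)&(c[...,2]>70)).astype(np.uint8)
    k,l,st,ce=cv2.connectedComponentsWithStats(m); i=1+np.argmax(st[1:,4])
    pts=np.argwhere(l==i)[:,::-1]+[x0,y0]
    W=np.array([px2w(s,a,b,z)[:2] for a,b in pts]); rc=cv2.minAreaRect((W*1000).astype(np.float32)); print(n,st[i,4],W.mean(0).round(4),rc)
    e,V=np.linalg.eigh(np.cov(W.T)); print(np.degrees(np.arctan2(V[1,1],V[0,1])).round(1))
    if n=='elbow': # template fit: distance to L
        from scipy.optimize import minimize
        def tmpl(p):
            d=W-p[:2]; c_,s_=np.cos(p[2]),np.sin(p[2]); a=d@[c_,s_]; b=d@[-s_,c_]
            inside=lambda a,b: np.hypot(np.maximum(0,np.maximum(-a,a-.05)),np.maximum(0,abs(b)-.0125))
            out=np.minimum(inside(a,b),inside(b,a)).sum()
            # coverage
            g=np.linspace(0,.05,20); G=np.concatenate([np.c_[g,o+0*g] for o in(-.01,0,.01)]); G=np.r_[G,G[:,::-1]]
            Q=G@np.array([[c_,s_],[-s_,c_]])+p[:2]; from scipy.spatial import cKDTree
            return out+cKDTree(W).query(Q)[0].sum()*5
        best=min((minimize(tmpl,[.388,-.222,a],method='Nelder-Mead') for a in np.radians([120,140,160,180])),key=lambda t:t.fun)
        print(best.x[:2].round(4),np.degrees(best.x[2]),best.fun)
E
```

```text
cB 1149 [ 0.3688 -0.3377] ((368.1965637207031, -337.56072998046875), (46.37351989746094, 30.568954467773438), 86.20787048339844)
85.7
elbow 2331 [ 0.3779 -0.219 ] ((367.6881408691406, -220.15444946289062), (62.0621337890625, 70.61416625976562), 51.930702209472656)
105.0
[ 0.3954 -0.2161] 146.28052722042798 0.7601389302426425
```

```bash
python3 - <<'E'
from h import *
print(sensors.get_state()['q'].round(2))
E
```

```text
[ 0.76  0.62 -0.06  2.    0.07  0.53 -0.91]
```

Emit:
step_arm([
  [[2.6,-2.6,1],[0,0,-10.5]],
  [[0,0,1.3],[0,0,-10.5]],
  [[0,0,1.3],[0,0,-10.5]],
  [[0,0,1.3],[0,0,-10.5]],
  [[0,0,1.3],[0,0,-10.5]],
  [[0,0,1.3],[0,0,-10.5]],
  [[0,0,1.3],[0,0,-10.5]],
  [[0,0,1.2],[0,0,-10.5]],
  [[0,0,0],[0,0,-2.5]],
  [[0,0,0],[0,0,0]],
], claw=0.5)

```text
clock: 2.52
tool_pos: [0.3686, -0.3409, 0.1018]
eef_rot: [0.73, 0.684, -0.0, 0.001]
contact_force: [0.1, -0.4, 0.1]
opening: 0.751
finger_force: 0.0
```

```bash
cat >> h.py <<'E'
def st():
    s=sensors.get_state(); M=R.from_quat(s['eef_rot']).as_matrix()
    print('t',round(s['clock'],2),'pos',s['tool_pos'].round(4),'yawx',np.degrees(np.arctan2(M[1,0],M[0,0])).round(1),'tilt',np.degrees(np.arccos(-M[2,2])).round(2),'open',round(s['opening'],3),'ff',round(s['finger_force'],1)); return s,M
def delta(x,y,z):
    s,M=st(); print('tool shift cm',(M.T@(np.array([x,y,z])-s['tool_pos'])*100).round(2))
E
python3 - <<'E'
from h import *
delta(.368,-.338,.021)
E
```

```text
t 2.52 pos [ 0.3686 -0.3409  0.1018] yawx 86.3 tilt 0.12 open 0.751 ff 0.0
tool shift cm [ 0.3  -0.09  8.08]
```

Emit:
step_arm([
  [[0.3,-0.1,2.5],[0,0,0]],
  [[0,0,2.5],[0,0,0]],
  [[0,0,2],[0,0,0]],
  [[0,0,1.1],[0,0,0]],
  [[0,0,0],[0,0,0]],
])

```text
clock: 3.15
tool_pos: [0.3679, -0.3371, 0.0202]
eef_rot: [0.729, 0.685, -0.0, 0.001]
contact_force: [-0.9, -0.4, 0.5]
opening: 0.751
finger_force: 0.0
```

Emit:
step_arm([
  [[0,0,0],[0,0,0]],
  [[0,0,0],[0,0,0]],
  [[0,0,0],[0,0,0]],
  [[0,0,0],[0,0,0]],
  [[0,0,0],[0,0,0]],
], claw=-1, grip_force=25)

```text
clock: 3.78
tool_pos: [0.3677, -0.3367, 0.0201]
eef_rot: [0.728, 0.685, 0.0, 0.0]
contact_force: [-0.2, 0.6, 1.4]
opening: 0.324
finger_force: 25.0
```

Emit:
step_arm([
  [[0,0,-2.5],[0,0,0]],
  [[0,0,-4],[0,0,0]],
  [[0.8,3,-3.5],[0,0,0]],
  [[1,5,0],[0,0,0]],
  [[1,5,0],[0,0,0]],
  [[1,5,0],[0,0,0]],
  [[1,4.2,0],[0,0,0]],
  [[0,0,0],[0,0,-5.2]],
  [[0,0,0],[0,0,0]],
])

```text
clock: 4.9
tool_pos: [0.5914, -0.3021, 0.1191]
eef_rot: [0.697, 0.717, -0.0, -0.001]
contact_force: [0.0, -0.7, -1.3]
opening: 0.325
finger_force: 25.0
```

```bash
python3 - <<'E'
from h import *
delta(.592,-.302,.0245)
snap('wrist','w2')
E
```

```text
t 4.9 pos [ 0.5914 -0.3021  0.1191] yawx 91.7 tilt 0.11 open 0.325 ff 25.0
tool shift cm [-0.    0.07  9.46]
```

View pics/w2.png

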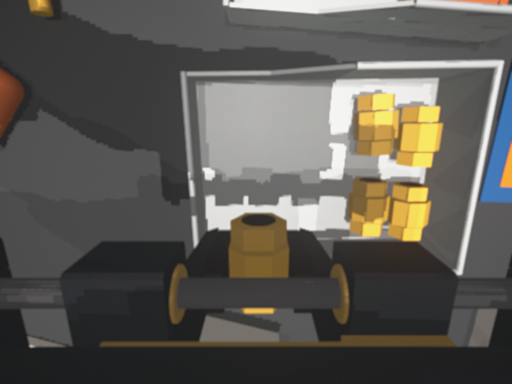

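The coupling is held level over the clear floor at (258,245), with the stock to the right at x ≥ 350. Now I lower it.

Emit:
step_arm([
  [[0,0.1,3],[0,0,0]],
  [[0,0,3],[0,0,0]],
  [[0,0,2.4],[0,0,0]],
  [[0,0,0.8],[0,0,0]],
  [[0,0,0.2],[0,0,0]],
  [[0,0,0.15],[0,0,0]],
  [[0,0,0],[0,0,0]],
])

```text
clock: 5.82
tool_pos: [0.5936, -0.3025, 0.0252]
eef_rot: [0.697, 0.717, 0.0, 0.001]
contact_force: [-1.1, -0.2, -1.0]
opening: 0.325
finger_force: 25.0
```

Emit:
step_arm([
  [[0,0,0.15],[0,0,0]],
  [[0,0,0],[0,0,0]],
])

```text
clock: 6.08
tool_pos: [0.5932, -0.3024, 0.0232]
eef_rot: [0.697, 0.717, 0.0, 0.0]
contact_force: [0.3, -0.1, -0.7]
opening: 0.326
finger_force: 25.0
```

Emit:
step_arm([
  [[0,0,0],[0,0,0]],
  [[0,0,0],[0,0,0]],
  [[0,0,0],[0,0,0]],
  [[0,0,-2],[0,0,0]],
  [[0,0,-4],[0,0,0]],
  [[0,0,-5],[0,0,0]],
  [[0,0,-3],[0,0,0]],
], claw=0.1)

```text
clock: 6.95
tool_pos: [0.5943, -0.3024, 0.1672]
eef_rot: [0.697, 0.717, 0.001, 0.002]
contact_force: [-0.4, 0.4, 0.1]
opening: 0.55
finger_force: 0.0
```

Emit:
step_arm([
  [[1.5,-5,0],[0,0,0]],
  [[1.5,-5,0],[0,0,0]],
  [[1.5,-5,0],[0,0,0]],
  [[1.5,-5,0],[0,0,0]],
  [[0.7,-1.4,0],[0,0,0]],
  [[0,0,0],[0,0,10]],
  [[0,0,0],[0,0,10]],
  [[0,0,0],[0,0,10]],
  [[0,0,0],[0,0,5.7]],
  [[0,0,0],[0,0,0]],
], claw=0.2, grip_force=40)

```text
clock: 8.2
tool_pos: [0.3778, -0.2417, 0.164]
eef_rot: [0.883, 0.47, 0.0, 0.001]
contact_force: [0.3, 0.4, 0.4]
opening: 0.601
finger_force: 0.0
```

```bash
python3 - <<'E'
from h import *
delta(.3786,-.241,.021)
snap('wrist','w3')
E
```

```text
t 8.2 pos [ 0.3778 -0.2417  0.164 ] yawx 56.1 tilt 0.12 open 0.601 ff 0.0
tool shift cm [ 1.00e-01 -1.00e-02  1.43e+01]
```

View pics/w3.png

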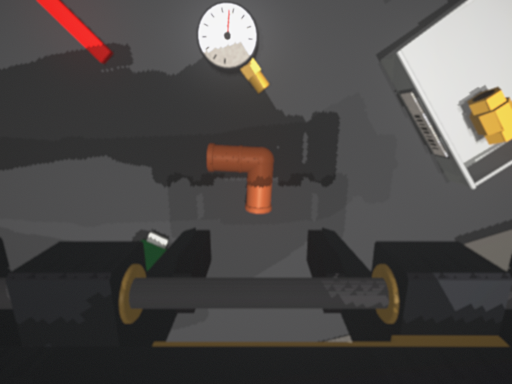

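The elbow's held leg runs straight down the image, with its corner at (259,160) and mouth at (259,212). It is aligned with the jaws.

```bash
python3 - <<'E'
from h import *
s=load('w3'); a=px2w(s,259,159,.0135); b=px2w(s,259,212,.0135);c=px2w(s,208,158,.0135)
for p in(a,b,c):print(p)
print(np.linalg.norm(a-b),np.linalg.norm(a-c),np.degrees(np.arctan2(*(a-b)[1::-1])))
g=a+(b-a)/np.linalg.norm(b-a)*.03; delta(g[0],g[1],.021)
E
```

```text
[ 0.39453773 -0.21733517  0.0135    ]
[ 0.36462814 -0.26183567  0.0135    ]
[ 0.35451381 -0.18924274  0.0135    ]
0.05361788868840213 0.0488988669589265 56.09423604779803
t 8.25 pos [ 0.3777 -0.2416  0.1638] yawx 56.1 tilt 0.1 open 0.601 ff 0.0
tool shift cm [-5.000e-02  1.000e-02  1.428e+01]
```

Emit:
step_arm([
  [[0,0,4],[0,0,0]],
  [[0,0,4],[0,0,0]],
  [[0,0,3],[0,0,0]],
  [[0,0,2],[0,0,0]],
  [[0,0,1.2],[0,0,0]],
  [[0,0,0],[0,0,0]],
])

```text
clock: 9.0
tool_pos: [0.3792, -0.2436, 0.0375]
eef_rot: [0.882, 0.471, -0.002, -0.002]
contact_force: [-0.2, -0.4, 0.3]
opening: 0.603
finger_force: 0.0
```

Emit:
step_arm([
  [[0,0,0],[0,0,0]],
  [[0,0,0],[0,0,0]],
  [[0,0,0],[0,0,0]],
  [[0,0,0],[0,0,0]],
  [[0,0,-2],[0,0,0]],
  [[0,0,-4],[0,0,0]],
  [[0,0,-4],[0,0,0]],
  [[0,0,0],[0,0,0]],
], claw=-1)

```text
clock: 10.0
tool_pos: [0.3805, -0.2444, 0.1396]
eef_rot: [0.883, 0.469, -0.001, -0.001]
contact_force: [-0.8, -0.2, -0.9]
opening: 0.217
finger_force: 35.4
```

```bash
python3 - <<'E'
from h import *
delta(.634,-.1154,.125)
E
```

```text
t 10.0 pos [ 0.3805 -0.2444  0.1396] yawx 55.9 tilt 0.13 open 0.217 ff 35.4
tool shift cm [24.9  13.77  1.4 ]
```

The descent stopped about 17 mm short because the rows were speed-limited, so the elbow is held by its upper part only. I'll set it back down and regrip lower.

Emit:
step_arm([
  [[0,0,2.5],[0,0,0]],
  [[0,0,2.5],[0,0,0]],
  [[0,0,2.5],[0,0,0]],
  [[0,0,1.5],[0,0,0]],
  [[0,0,0.5],[0,0,0]],
  [[0,0,0],[0,0,0]],
  [[0,0,0],[0,0,0]],
])

```text
clock: 10.88
tool_pos: [0.3789, -0.2437, 0.0429]
eef_rot: [0.883, 0.469, -0.002, -0.002]
contact_force: [-0.2, -0.2, -1.9]
opening: 0.214
finger_force: 35.4
```

Emit:
step_arm([
  [[0,0,0.2],[0,0,0]],
  [[0,0,0.1],[0,0,0]],
  [[0,0,0],[0,0,0]],
])

```text
clock: 11.25
tool_pos: [0.3789, -0.2437, 0.0397]
eef_rot: [0.883, 0.469, -0.003, -0.002]
contact_force: [0.8, 0.7, -0.9]
opening: 0.215
finger_force: 35.4
```

```bash
python3 - <<'E'
from h import *
delta(.378,-.242,.021)
print(sensors.get_state()['q'].round(3))
snap('wrist','w4')
E
```

```text
t 11.25 pos [ 0.3789 -0.2437  0.0397] yawx 56.0 tilt 0.38 open 0.215 ff 35.4
tool shift cm [ 0.1  -0.16  1.87]
[ 0.542  0.91  -0.12   2.213  1.292  0.1   -1.417]
```

View pics/w4.png

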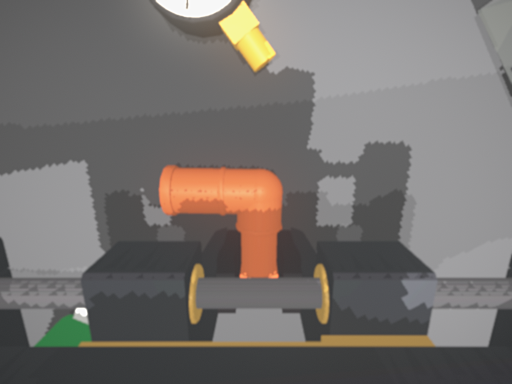

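The elbow sits on the counter between the fingers, corner at (262,190). The joints are near a wrist singularity (q6 = 0.1), which slowed the descent. I'll open and go down slowly.

Emit:
step_arm([
  [[0,0,0],[0,0,0]],
  [[0,0,0],[0,0,0]],
  [[0,0,0.5],[0,0,0]],
  [[0,0,0.5],[0,0,0]],
  [[0,0,0.3],[0,0,0]],
  [[0,0,0.3],[0,0,0]],
  [[0,0,0.2],[0,0,0]],
  [[0,0,0],[0,0,0]],
], claw=0.2)

```text
clock: 12.3
tool_pos: [0.3786, -0.2436, 0.0216]
eef_rot: [0.883, 0.469, -0.003, -0.002]
contact_force: [0.5, 0.6, 0.2]
opening: 0.598
finger_force: 0.0
```

```bash
python3 - <<'E'
from h import *
delta(.378,-.242,.021)
print(sensors.get_state()['q'].round(3))
E
```

```text
t 12.3 pos [ 0.3786 -0.2436  0.0216] yawx 56.0 tilt 0.39 open 0.598 ff 0.0
tool shift cm [ 0.1  -0.14  0.06]
[ 0.571  0.952 -0.166  2.211  1.628  0.137 -1.749]
```

Down at 21.6 mm. I grip and lift slowly.

Emit:
step_arm([
  [[0,-0.1,0],[0,0,0]],
  [[0,0,0],[0,0,0]],
  [[0,0,0],[0,0,0]],
  [[0,0,0],[0,0,0]],
  [[0,0,-1],[0,0,0]],
  [[0,0,-1],[0,0,0]],
  [[0,0,-1.5],[0,0,0]],
  [[0,0,-2],[0,0,0]],
  [[0,0,-3],[0,0,0]],
  [[0,0,-2],[0,0,0]],
  [[0,0,0],[0,0,0]],
], claw=-1)

```text
clock: 13.68
tool_pos: [0.379, -0.2436, 0.1275]
eef_rot: [0.883, 0.469, -0.002, -0.001]
contact_force: [-0.1, 0.3, -2.0]
opening: 0.266
finger_force: 39.9
```

```bash
python3 - <<'E'
from h import *
delta(.634,-.1154,.125)
print(sensors.get_state()['q'].round(3))
E
```

```text
t 13.68 pos [ 0.379  -0.2436  0.1275] yawx 55.9 tilt 0.26 open 0.266 ff 39.9
tool shift cm [24.91 13.95  0.14]
[ 0.783  0.757 -0.509  2.178  0.914  0.438 -1.064]
```

Emit:
step_arm([
  [[4.15,2.3,0],[0,0,0]],
  [[4.15,2.3,0],[0,0,0]],
  [[4.15,2.3,0],[0,0,0]],
  [[4.15,2.3,0],[0,0,0]],
  [[4.15,2.4,0],[0,0,0]],
  [[4.15,2.3,0],[0,0,0]],
  [[0,0,0],[0,0,-8]],
  [[0,0,0],[0,0,-8]],
  [[0,0,0],[0,0,-8]],
  [[0,0,0],[0,0,-8]],
  [[0,0,0],[0,0,0]],
])

```text
clock: 15.05
tool_pos: [0.6323, -0.1146, 0.1232]
eef_rot: [0.72, 0.694, -0.003, -0.003]
contact_force: [-0.9, -0.3, -1.8]
opening: 0.262
finger_force: 39.9
```

```bash
python3 - <<'E'
from h import *
delta(.634,-.1154,.0245)
snap('wrist','w5')
E
```

```text
t 15.05 pos [ 0.6323 -0.1146  0.1232] yawx 87.9 tilt 0.52 open 0.262 ff 39.9
tool shift cm [-0.08  0.27  9.86]
```

View pics/w5.png

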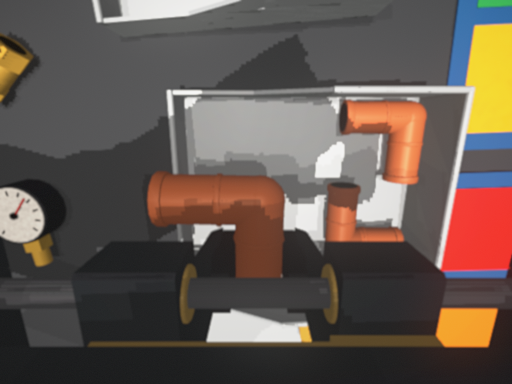

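The elbow is held flat over its bin, leg at (150–285,200), clear of the stock to the right. I lower it.

Emit:
step_arm([
  [[0,0.2,3],[0,0,0]],
  [[0,0,3],[0,0,0]],
  [[0,0,2],[0,0,0]],
  [[0,0,1],[0,0,0]],
  [[0,0,0.4],[0,0,0]],
  [[0,0,0.2],[0,0,0]],
  [[0,0,0],[0,0,0]],
])

```text
clock: 15.98
tool_pos: [0.6349, -0.1144, 0.0298]
eef_rot: [0.719, 0.695, -0.002, -0.002]
contact_force: [-0.1, -0.3, -1.0]
opening: 0.263
finger_force: 39.9
```

Emit:
step_arm([
  [[0,0,0.2],[0,0,0]],
  [[0,0,0.2],[0,0,0]],
  [[0,0,0.1],[0,0,0]],
  [[0,0,0],[0,0,0]],
])

```text
clock: 16.48
tool_pos: [0.6345, -0.1145, 0.0248]
eef_rot: [0.719, 0.695, -0.002, -0.003]
contact_force: [-1.7, -0.5, 5.2]
opening: 0.262
finger_force: 39.9
```

Emit:
step_arm([
  [[0,0,0],[0,0,0]],
  [[0,0,0],[0,0,0]],
  [[0,0,0],[0,0,0]],
  [[0,0,-2],[0,0,0]],
  [[0,0,-4],[0,0,0]],
  [[0,0,-5],[0,0,0]],
  [[0,0,-3],[0,0,0]],
  [[0,0,0],[0,0,0]],
], claw=0)

```text
clock: 17.48
tool_pos: [0.6373, -0.1141, 0.1681]
eef_rot: [0.719, 0.695, 0.0, -0.001]
contact_force: [0.4, -0.2, -1.0]
opening: 0.498
finger_force: 0.0
```

```bash
python3 - <<'E'
from h import *
delta(.432,-.006,.16)
print(sensors.get_state()['q'].round(3))
E
```

```text
t 17.48 pos [ 0.6373 -0.1141  0.1681] yawx 88.0 tilt 0.08 open 0.498 ff 0.0
tool shift cm [ 10.08 -20.89   0.83]
[ 0.502  0.933 -0.788  1.554  0.754  0.98  -0.554]
```

Emit:
step_arm([
  [[2,-4.2,0],[0,0,0]],
  [[2,-4.2,0],[0,0,0]],
  [[2,-4.2,0],[0,0,0]],
  [[2,-4.2,0],[0,0,0]],
  [[2.1,-4.1,0],[0,0,0]],
  [[0,0,0],[0,0,9]],
  [[0,0,0],[0,0,9]],
  [[0,0,0],[0,0,9]],
  [[0,0,0],[0,0,9]],
  [[0,0,0],[0,0,9]],
  [[0,0,0],[0,0,0]],
])

```text
clock: 18.85
tool_pos: [0.4296, -0.0064, 0.1654]
eef_rot: [0.93, 0.367, -0.003, -0.002]
contact_force: [0.6, -1.3, -0.2]
opening: 0.504
finger_force: 0.0
```

```bash
python3 - <<'E'
from h import *
delta(.432,-.006,.050)
print(sensors.get_state()['q'].round(3))
s=snap('wrist','w6')
hsv=cv2.cvtColor(s['img'],cv2.COLOR_RGB2HSV); m=(((hsv[...,0]<6)|(hsv[...,0]>172))&(hsv[...,1]>170)&(hsv[...,2]>60)).astype(np.uint8); m[235:]=0
k,l,sta,ce=cv2.connectedComponentsWithStats(m)
for i in range(1,k):
    if sta[i,4]<150: continue
    pts=np.argwhere(l==i)[:,::-1]; W=np.array([px2w(s,a,b,.048)[:2] for a,b in pts]); e,V=np.linalg.eigh(np.cov(W.T))
    print(sta[i],ce[i].round(),W.mean(0).round(4),(np.degrees(np.arctan2(V[1,1],V[0,1]))%180).round(1),cv2.minAreaRect((W*1000).astype(np.float32))[:2])
E
```

```text
t 18.85 pos [ 0.4296 -0.0064  0.1654] yawx 43.1 tilt 0.43 open 0.504 ff 0.0
tool shift cm [ 0.27  0.2  11.54]
[ 0.225  0.661 -0.498  2.208  0.737  0.448 -1.687]
[253 167  18  52 559] [262. 192.] [ 0.434  -0.0042] 43.6 ((433.1399230957031, -4.7859039306640625), (46.106929779052734, 14.828845024108887))
[ 92 197  76  38 937] [125. 218.] [0.3328 0.0688] 102.9 ((333.302734375, 64.15416717529297), (13.639291763305664, 68.87042236328125))
```

View pics/w6.png

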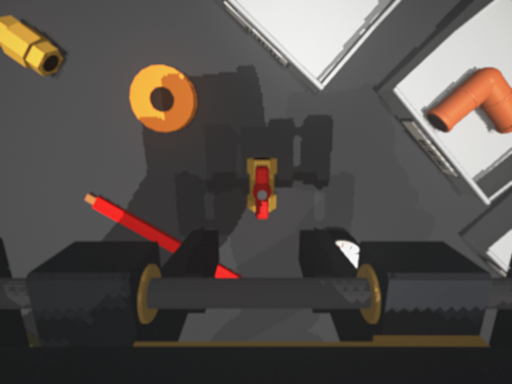

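The valve handle centre is at (262,192), 46 mm long and aligned with the jaws. The elbow shows lying flat in its bin at upper right.

Emit:
step_arm([
  [[0.4,0.1,2],[0,0,-0.5]],
  [[0,0,2],[0,0,0]],
  [[0,0,2],[0,0,0]],
  [[0,0,2],[0,0,0]],
  [[0,0,1.5],[0,0,0]],
  [[0,0,1],[0,0,0]],
  [[0,0,1],[0,0,0]],
  [[0,0,0],[0,0,0]],
])

```text
clock: 19.9
tool_pos: [0.4317, -0.0044, 0.0539]
eef_rot: [0.928, 0.372, -0.005, -0.002]
contact_force: [-0.3, 0.4, -0.3]
opening: 0.497
finger_force: 0.0
```

```bash
python3 - <<'E'
from h import *
delta(.4335,-.0045,.049)
E
```

```text
t 19.9 pos [ 0.4317 -0.0044  0.0539] yawx 43.7 tilt 0.62 open 0.497 ff 0.0
tool shift cm [0.13 0.14 0.49]
```

Emit:
step_arm([
  [[0.1,0.1,0.5],[0,0,0]],
  [[0,0,0],[0,0,0]],
])

```text
clock: 20.15
tool_pos: [0.4334, -0.0046, 0.0495]
eef_rot: [0.929, 0.371, -0.004, -0.002]
contact_force: [0.2, 0.5, 0.0]
opening: 0.503
finger_force: 0.0
```

Emit:
step_arm([
  [[0,0,0],[0,0,0]],
  [[0,0,0],[0,0,0]],
  [[0,0,0],[0,0,0]],
  [[0,0,0],[0,0,0]],
  [[0,0,-0.5],[0,0,0]],
  [[0,0,-1.5],[0,0,0]],
  [[0,0,-2],[0,0,0]],
  [[0,0,-3],[0,0,0]],
  [[0,0,-3],[0,0,0]],
  [[0,0,0],[0,0,0]],
], claw=-1)

```text
clock: 21.4
tool_pos: [0.4351, -0.0048, 0.1507]
eef_rot: [0.929, 0.37, -0.003, -0.002]
contact_force: [0.8, 0.5, -2.7]
opening: 0.141
finger_force: 40.0
```

```bash
python3 - <<'E'
from h import *
delta(.585,.088,.15)
print(sensors.get_state()['q'].round(3))
E
```

```text
t 21.4 pos [ 0.4351 -0.0048  0.1507] yawx 43.4 tilt 0.37 open 0.141 ff 40.0
tool shift cm [17.26  3.58 -0.02]
[ 0.262  0.71  -0.57   2.203  0.871  0.474 -1.818]
```

Emit:
step_arm([
  [[4.3,0.9,0],[0,0,0]],
  [[4.3,0.9,0],[0,0,0]],
  [[4.3,0.9,0],[0,0,0]],
  [[4.3,0.9,0],[0,0,0]],
  [[0,0,0],[0,0,0]],
  [[0,0,3],[0,0,0]],
  [[0,0,3],[0,0,0]],
  [[0,0,2],[0,0,0]],
  [[0,0,1],[0,0,0]],
  [[0,0,0],[0,0,0]],
])

```text
clock: 22.65
tool_pos: [0.5826, 0.0876, 0.0576]
eef_rot: [0.929, 0.371, -0.005, -0.002]
contact_force: [-0.0, 0.0, -1.6]
opening: 0.144
finger_force: 40.0
```

```bash
python3 - <<'E'
from h import *
delta(.585,.088,.0525)
E
```

```text
t 22.65 pos [0.5826 0.0876 0.0576] yawx 43.5 tilt 0.59 open 0.144 ff 40.0
tool shift cm [0.21 0.14 0.51]
```

Emit:
step_arm([
  [[0,0,0.2],[0,0,0]],
  [[0,0,0.2],[0,0,0]],
  [[0,0,0.1],[0,0,0]],
  [[0,0,0],[0,0,0]],
])

```text
clock: 23.15
tool_pos: [0.583, 0.0876, 0.0532]
eef_rot: [0.929, 0.371, -0.004, -0.002]
contact_force: [0.3, 0.3, -2.3]
opening: 0.143
finger_force: 40.0
```

Emit:
step_arm([
  [[0,0,0.1],[0,0,0]],
  [[0,0,0],[0,0,0]],
])

```text
clock: 23.4
tool_pos: [0.5833, 0.0878, 0.0526]
eef_rot: [0.929, 0.371, -0.004, -0.002]
contact_force: [0.5, 0.0, 3.6]
opening: 0.146
finger_force: 40.0
```

Emit:
step_arm([
  [[0,0,0],[0,0,0]],
  [[0,0,0],[0,0,0]],
  [[0,0,0],[0,0,0]],
  [[0,0,-1],[0,0,0]],
  [[0,0,-3],[0,0,0]],
  [[0,0,-4],[0,0,0]],
  [[0,0,-4],[0,0,0]],
  [[0,0,0],[0,0,0]],
], claw=-0.3)

```text
clock: 24.4
tool_pos: [0.586, 0.0887, 0.1757]
eef_rot: [0.929, 0.371, -0.001, -0.002]
contact_force: [0.6, 0.5, 0.2]
opening: 0.352
finger_force: 0.0
```

```bash
python3 - <<'E'
from h import *
delta(.382,.230,.17)
print(sensors.get_state()['q'].round(3))
E
```

```text
t 24.4 pos [0.586  0.0887 0.1757] yawx 43.5 tilt 0.21 open 0.352 ff 0.0
tool shift cm [ -5.07 -24.29   0.67]
[ 0.152  0.832 -0.685  1.725  0.676  0.838 -1.656]
```

Emit:
step_arm([
  [[-1,-4.9,0],[0,0,0]],
  [[-1,-4.9,0],[0,0,0]],
  [[-1,-4.9,0],[0,0,0]],
  [[-1,-4.8,0],[0,0,0]],
  [[-1,-4.8,0],[0,0,0]],
  [[0,0,0],[0,0,-10]],
  [[0,0,0],[0,0,-10]],
  [[0,0,0],[0,0,-10]],
  [[0,0,0],[0,0,-10]],
  [[0,0,0],[0,0,-9.5]],
  [[0,0,0],[0,0,0]],
], claw=0.5)

```text
clock: 25.78
tool_pos: [0.3802, 0.2291, 0.1735]
eef_rot: [0.689, 0.725, -0.004, -0.004]
contact_force: [0.1, -1.2, 0.2]
opening: 0.749
finger_force: 0.0
```

```bash
python3 - <<'E'
from h import *
print(sensors.get_state()['q'].round(3))
s=snap('wrist','w7')
hsv=cv2.cvtColor(s['img'],cv2.COLOR_RGB2HSV); m=((hsv[...,0]>15)&(hsv[...,0]<32)&(hsv[...,1]>120)&(hsv[...,2]>60)).astype(np.uint8); m[240:]=0
k,l,sta,ce=cv2.connectedComponentsWithStats(m)
for i in range(1,k):
    if sta[i,4]<250: continue
    pts=np.argwhere(l==i)[:,::-1]; W=np.array([px2w(s,a,b,.0145)[:2] for a,b in pts]); e,V=np.linalg.eigh(np.cov(W.T))
    print(sta[i],ce[i].round(),W.mean(0).round(4),(np.degrees(np.arctan2(V[1,1],V[0,1]))%180).round(1),cv2.minAreaRect((W*1000).astype(np.float32)))
    delta(*W.mean(0),.021)
E
```

```text
[-0.13   0.738 -0.838  2.15   0.914  0.673 -1.563]
[ 65   7  21  21 289] [75. 17.] [0.2102 0.3736] 15.1 ((210.1877899169922, 373.567138671875), (14.568938255310059, 13.534762382507324), 19.04798126220703)
t 25.82 pos [0.3803 0.2292 0.1736] yawx 92.8 tilt 0.6 open 0.752 ff 0.0
tool shift cm [ 15.26 -16.11  15.44]
[ 249  166   30   47 1263] [263. 189.] [0.3837 0.2274] 95.5 ((383.968017578125, 226.3427276611328), (29.47195816040039, 48.20104217529297), 6.045561790466309)
t 25.82 pos [0.3803 0.2292 0.1736] yawx 92.8 tilt 0.6 open 0.752 ff 0.0
tool shift cm [-0.2   0.5  15.26]
```

View pics/w7.png

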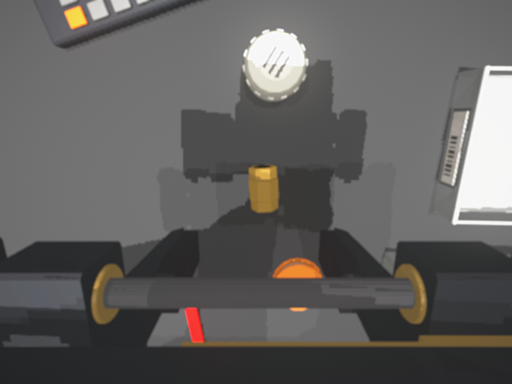

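The coupling centre is at (263,189), axis at 95.5°. The head's top is at about (275,65).

Emit:
step_arm([
  [[-0.2,0.5,2],[0,0,-2.7]],
  [[0,0,2.5],[0,0,0]],
  [[0,0,2.5],[0,0,0]],
  [[0,0,2.5],[0,0,0]],
  [[0,0,2],[0,0,0]],
  [[0,0,1.5],[0,0,0]],
  [[0,0,1],[0,0,0]],
  [[0,0,0.7],[0,0,0]],
  [[0,0,0],[0,0,0]],
], grip_force=25)

```text
clock: 26.95
tool_pos: [0.3841, 0.2276, 0.0267]
eef_rot: [0.671, 0.741, -0.004, -0.004]
contact_force: [-0.1, -0.8, -0.3]
opening: 0.75
finger_force: 0.0
```

```bash
python3 - <<'E'
from h import *
delta(.384,.228,.021)
print(sensors.get_state()['q'].round(3))
s=load('w7'); print(px2w(s,275,62,.078),px2w(s,275,66,.066))
E
```

```text
t 26.95 pos [0.3841 0.2276 0.0267] yawx 95.7 tilt 0.57 open 0.75 ff 0.0
tool shift cm [0.04 0.   0.57]
[-0.285  0.997 -0.575  2.207  1.514  0.47  -2.036]
[0.38561079 0.33558726 0.078     ] [0.38618457 0.33485609 0.066     ]
```

Emit:
step_arm([
  [[0,0,0.5],[0,0,0]],
  [[0,0,0],[0,0,0]],
])

```text
clock: 27.2
tool_pos: [0.3842, 0.2277, 0.0219]
eef_rot: [0.671, 0.741, -0.003, -0.003]
contact_force: [-0.1, -0.0, -0.0]
opening: 0.749
finger_force: 0.0
```

Emit:
step_arm([
  [[0,0,0],[0,0,0]],
  [[0,0,0],[0,0,0]],
  [[0,0,0],[0,0,0]],
  [[0,0,0],[0,0,0]],
  [[0,0,-0.5],[0,0,0]],
  [[0,0,-1.5],[0,0,0]],
  [[0,0,-2.5],[0,0,0]],
  [[0,0,-3],[0,0,0]],
  [[0,0,-3],[0,0,0]],
  [[0,0,-3],[0,0,0]],
  [[0,0,0],[0,0,0]],
], claw=-1)

```text
clock: 28.58
tool_pos: [0.3862, 0.2283, 0.1585]
eef_rot: [0.671, 0.741, -0.001, -0.003]
contact_force: [-0.4, 0.3, -1.3]
opening: 0.324
finger_force: 25.0
```

```bash
python3 - <<'E'
from h import *
delta(.592,-.246,.165)
print(sensors.get_state()['q'].round(3))
E
```

```text
t 28.57 pos [0.3862 0.2283 0.1585] yawx 95.7 tilt 0.39 open 0.324 ff 25.0
tool shift cm [-49.23  15.79  -0.89]
[-0.161  0.752 -0.771  2.155  0.942  0.621 -1.522]
```

Emit:
step_arm([
  [[-2.5,0.8,0],[0,0,0]],
  [[-4.9,1.6,0],[0,0,0]],
  [[-4.9,1.6,0],[0,0,0]],
  [[-4.9,1.6,0],[0,0,0]],
  [[-4.9,1.6,0],[0,0,0]],
  [[-4.9,1.6,0],[0,0,0]],
  [[-4.9,1.6,0],[0,0,0]],
  [[-4.9,1.6,0],[0,0,0]],
  [[-4.9,1.6,0],[0,0,0]],
  [[-4.9,1.6,0],[0,0,0]],
  [[-2.6,0.6,0],[0,0,4.2]],
  [[0,0,0],[0,0,0]],
])

```text
clock: 30.08
tool_pos: [0.5908, -0.2488, 0.1528]
eef_rot: [0.699, 0.715, -0.005, -0.004]
contact_force: [-0.5, 0.4, -0.9]
opening: 0.323
finger_force: 25.0
```

```bash
python3 - <<'E'
from h import *
delta(.592,-.246,.025)
print(sensors.get_state()['q'].round(3))
s=snap('wrist','w8')
E
```

```text
t 30.07 pos [ 0.5908 -0.2488  0.1528] yawx 91.3 tilt 0.68 open 0.323 ff 25.0
tool shift cm [ 0.29  0.28 12.78]
[ 0.741  0.966 -0.834  1.574  0.818  0.995 -0.331]
```

View pics/w8.png

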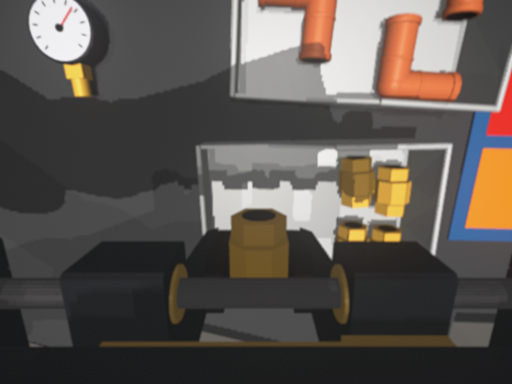

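The coupling is held over the left half of its bin, and the placed elbow lies at (300,30) in the next bin. I lower it.

Emit:
step_arm([
  [[0.4,0.2,3],[0,0,0]],
  [[0,0,3],[0,0,0]],
  [[0,0,3],[0,0,0]],
  [[0,0,2],[0,0,0]],
  [[0,0,1],[0,0,0]],
  [[0,0,0],[0,0,0]],
])

```text
clock: 30.88
tool_pos: [0.5923, -0.2414, 0.0348]
eef_rot: [0.697, 0.717, -0.003, -0.004]
contact_force: [-0.4, -0.1, -0.4]
opening: 0.327
finger_force: 25.0
```

```bash
python3 - <<'E'
from h import *
delta(.592,-.246,.025)
E
```

```text
t 30.88 pos [ 0.5923 -0.2414  0.0348] yawx 91.6 tilt 0.57 open 0.327 ff 25.0
tool shift cm [-0.46 -0.03  0.98]
```

Emit:
step_arm([
  [[-0.2,0,0.4],[0,0,0]],
  [[0,0,0.3],[0,0,0]],
  [[0,0,0.2],[0,0,0]],
  [[0,0,0.1],[0,0,0]],
  [[0,0,0],[0,0,0]],
])

```text
clock: 31.5
tool_pos: [0.5924, -0.2441, 0.0251]
eef_rot: [0.698, 0.716, -0.003, -0.003]
contact_force: [-0.1, 0.0, -0.8]
opening: 0.325
finger_force: 25.0
```

Emit:
step_arm([
  [[0,0,0.1],[0,0,0]],
  [[0,0,0],[0,0,0]],
])

```text
clock: 31.75
tool_pos: [0.5924, -0.2441, 0.025]
eef_rot: [0.698, 0.716, -0.003, -0.003]
contact_force: [-1.4, -0.4, 5.8]
opening: 0.331
finger_force: 25.0
```

Emit:
step_arm([
  [[0,0,0],[0,0,0]],
  [[0,0,0],[0,0,0]],
  [[0,0,0],[0,0,0]],
  [[0,0,-2],[0,0,0]],
  [[0,0,-4],[0,0,0]],
  [[0,0,-5],[0,0,0]],
  [[0,0,-5],[0,0,0]],
  [[0,0,0],[0,0,0]],
], claw=0.1)

```text
clock: 32.75
tool_pos: [0.5968, -0.2436, 0.1899]
eef_rot: [0.698, 0.716, -0.0, 0.001]
contact_force: [-0.8, 0.4, -1.3]
opening: 0.552
finger_force: 0.0
```

```bash
python3 - <<'E'
from h import *
delta(.386,.335,.18)
print(sensors.get_state()['q'].round(3))
E
```

```text
t 32.75 pos [ 0.5968 -0.2436  0.1899] yawx 91.5 tilt 0.08 open 0.552 ff 0.0
tool shift cm [ 58.39 -19.55   0.91]
[ 0.744  0.923 -0.863  1.547  0.779  1.043 -0.304]
```

Emit:
step_arm([
  [[4,-1.3,0],[0,0,0]],
  [[5.4,-1.8,0],[0,0,0]],
  [[5.4,-1.8,0],[0,0,0]],
  [[5.4,-1.8,0],[0,0,0]],
  [[5.4,-1.8,0],[0,0,0]],
  [[5.4,-1.8,0],[0,0,0]],
  [[5.4,-1.8,0],[0,0,0]],
  [[5.4,-1.8,0],[0,0,0]],
  [[5.4,-1.8,0],[0,0,0]],
  [[5.4,-1.8,0],[0,0,0]],
  [[5.4,-1.8,0],[0,0,0]],
  [[0,0,0],[0,0,0]],
], claw=1)

```text
clock: 34.25
tool_pos: [0.3826, 0.3362, 0.1867]
eef_rot: [0.695, 0.719, -0.002, -0.006]
contact_force: [0.1, -0.2, -0.3]
opening: 1.003
finger_force: 0.0
```

```bash
python3 - <<'E'
from h import *
delta(.386,.335,.052)
print(sensors.get_state()['q'].round(3))
s=snap('wrist','w9')
E
```

```text
t 34.25 pos [0.3826 0.3362 0.1867] yawx 92.0 tilt 0.67 open 1.003 ff 0.0
tool shift cm [-0.21  0.48 13.47]
[-0.332  0.76  -0.797  1.96   0.775  0.761 -1.554]
```

View pics/w9.png

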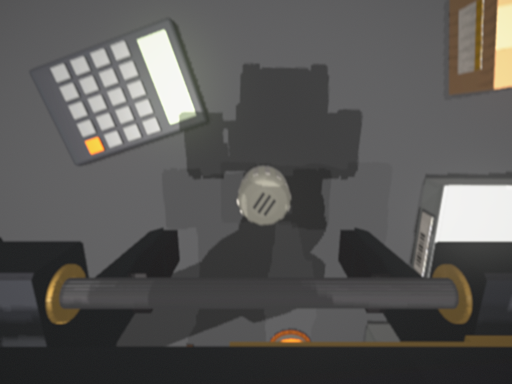

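The head's domed top is near (264,205), with its outline spanning columns 237–291.

```bash
python3 - <<'E'
from h import *
s=load('w9')
for u,v,z in((264,204,.08),(264,197,.066),(237,195,.06),(291,195,.06)): print(px2w(s,u,v,z).round(4))
delta(*px2w(s,264,204,.08)[:2],.052)
E
```

```text
[0.3864 0.3348 0.08  ]
[0.3864 0.3371 0.066 ]
[0.3619 0.3364 0.06  ]
[0.4109 0.3382 0.06  ]
t 34.3 pos [0.3841 0.3326 0.1861] yawx 91.8 tilt 0.58 open 0.998 ff 0.0
tool shift cm [ 0.2   0.37 13.4 ]
```

Emit:
step_arm([
  [[0.25,0.25,2.5],[0,0,0]],
  [[0,0,3],[0,0,0]],
  [[0,0,3],[0,0,0]],
  [[0,0,2.5],[0,0,0]],
  [[0,0,1.5],[0,0,0]],
  [[0,0,0.7],[0,0,0]],
  [[0,0,0],[0,0,0]],
], grip_force=30)

```text
clock: 35.17
tool_pos: [0.3872, 0.3322, 0.0538]
eef_rot: [0.698, 0.716, -0.004, -0.003]
contact_force: [0.2, 0.6, 0.3]
opening: 1.002
finger_force: 0.0
```

```bash
python3 - <<'E'
from h import *
delta(.3865,.3355,.050)
E
```

```text
t 35.17 pos [0.3872 0.3322 0.0538] yawx 91.4 tilt 0.56 open 1.002 ff 0.0
tool shift cm [ 0.34 -0.06  0.38]
```

Emit:
step_arm([
  [[0.3,0,0.3],[0,0,0]],
  [[0,0,0],[0,0,0]],
])

```text
clock: 35.42
tool_pos: [0.3869, 0.3367, 0.0513]
eef_rot: [0.698, 0.716, -0.003, -0.004]
contact_force: [0.3, 0.9, 0.1]
opening: 0.999
finger_force: 0.0
```

Emit:
step_arm([
  [[0,0,0],[0,0,0]],
  [[0,0,0],[0,0,0]],
  [[0,0,0],[0,0,0]],
  [[0,0,0],[0,0,0]],
], claw=-1)

```text
clock: 35.92
tool_pos: [0.3867, 0.3362, 0.051]
eef_rot: [0.698, 0.716, -0.003, -0.003]
contact_force: [-0.1, 0.0, 0.2]
opening: 0.565
finger_force: 0.0
```

Emit:
step_arm([
  [[0,0,-0.5],[0,0,0]],
  [[0,0,-1.5],[0,0,0]],
  [[0,0,-3],[0,0,0]],
  [[0,0,-3],[0,0,0]],
  [[0,0,-2],[0,0,0]],
  [[0,0,0],[0,0,0]],
])

```text
clock: 36.67
tool_pos: [0.3881, 0.3367, 0.1521]
eef_rot: [0.698, 0.716, -0.002, -0.003]
contact_force: [0.3, -0.1, -1.3]
opening: 0.52
finger_force: 30.0
```

```bash
python3 - <<'E'
from h import *
delta(.619,.277,.15)
E
```

```text
t 36.67 pos [0.3881 0.3367 0.1521] yawx 91.5 tilt 0.45 open 0.52 ff 30.0
tool shift cm [-6.570e+00  2.292e+01  2.000e-02]
```

Emit:
step_arm([
  [[-0.8,3,0],[0,0,0]],
  [[-1.3,4.6,0],[0,0,0]],
  [[-1.3,4.6,0],[0,0,0]],
  [[-1.3,4.6,0],[0,0,0]],
  [[-1.3,4.3,0],[0,0,0]],
  [[-0.6,1.8,0],[0,0,0]],
  [[0,0,0],[0,0,0]],
])

```text
clock: 37.55
tool_pos: [0.6189, 0.2746, 0.1467]
eef_rot: [0.699, 0.715, -0.004, -0.003]
contact_force: [-0.5, -0.2, -1.0]
opening: 0.519
finger_force: 30.0
```

```bash
python3 - <<'E'
from h import *
delta(.619,.277,.054)
snap('wrist','w10')
s=vision.snapshot('scene'); im=cv2.resize(s['img'][80:300,200:480,::-1],None,fx=1.6,fy=1.6)
w=cv2.imread('pics/w10.png')[100:,60:460][:, :]; H=im.shape[0]
cv2.imwrite('pics/both.png',cv2.resize(np.hstack([im,cv2.resize(w,(int(400*H/284),H))]),None,fx=.82,fy=.82))
print(cv2.imread('pics/both.png').shape)
E
```

```text
t 37.55 pos [0.6189 0.2746 0.1467] yawx 91.3 tilt 0.62 open 0.519 ff 30.0
tool shift cm [0.26 0.11 9.27]
(289, 773, 3)
```

View pics/both.png

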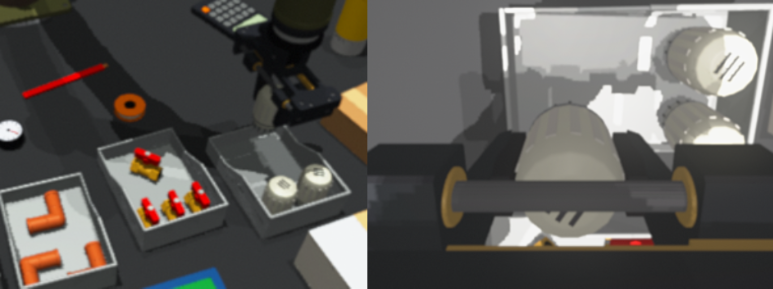

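The head is held upright between the pads (right half, 570,170), clear of the stock. The placed elbow (45,215) and valve (147,165) look right. I lower carefully, watching the force.

Emit:
step_arm([
  [[0.2,0.1,2.5],[0,0,0]],
  [[0,0,2.5],[0,0,0]],
  [[0,0,1.8],[0,0,0]],
  [[0,0,0.9],[0,0,0]],
  [[0,0,0.4],[0,0,0]],
  [[0,0,0],[0,0,0]],
])

```text
clock: 38.4
tool_pos: [0.6187, 0.2785, 0.068]
eef_rot: [0.698, 0.716, -0.003, -0.003]
contact_force: [0.1, -0.8, -0.5]
opening: 0.52
finger_force: 30.0
```

```bash
python3 - <<'E'
from h import *
s,_=st(); print(s['contact_force'].round(1))
E
```

```text
t 38.4 pos [0.6187 0.2785 0.068 ] yawx 91.5 tilt 0.52 open 0.52 ff 30.0
[ 0.1 -0.8 -0.5]
```

Emit:
step_arm([
  [[0,0,0.4],[0,0,0]],
  [[0,0,0.3],[0,0,0]],
  [[0,0,0.2],[0,0,0]],
  [[0,0,0],[0,0,0]],
])

```text
clock: 38.9
tool_pos: [0.6183, 0.2782, 0.0586]
eef_rot: [0.698, 0.716, -0.003, -0.003]
contact_force: [-0.0, 0.3, -2.3]
opening: 0.523
finger_force: 30.0
```

Emit:
step_arm([
  [[0,0,0.15],[0,0,0]],
  [[0,0,0],[0,0,0]],
])

```text
clock: 39.15
tool_pos: [0.6183, 0.2782, 0.0571]
eef_rot: [0.698, 0.716, -0.003, -0.003]
contact_force: [0.2, 0.6, -2.0]
opening: 0.52
finger_force: 30.0
```

Emit:
step_arm([
  [[0,0,0.15],[0,0,0]],
  [[0,0,0],[0,0,0]],
])

```text
clock: 39.4
tool_pos: [0.6183, 0.2782, 0.0556]
eef_rot: [0.698, 0.716, -0.003, -0.003]
contact_force: [-0.8, 0.6, -1.6]
opening: 0.522
finger_force: 30.0
```

Emit:
step_arm([
  [[0,0,0.1],[0,0,0]],
  [[0,0,0],[0,0,0]],
])

```text
clock: 39.65
tool_pos: [0.6184, 0.2784, 0.0552]
eef_rot: [0.698, 0.716, -0.003, -0.003]
contact_force: [-1.2, -0.1, 2.0]
opening: 0.525
finger_force: 30.0
```

The head has touched down. I release and lift away.

Emit:
step_arm([
  [[0,0,0],[0,0,0]],
  [[0,0,0],[0,0,0]],
  [[0,0,0],[0,0,0]],
  [[0,0,0],[0,0,0]],
  [[0,0,-1],[0,0,0]],
  [[0,0,-3],[0,0,0]],
  [[0,0,-4],[0,0,0]],
  [[0,0,-5],[0,0,0]],
  [[0,0,-5],[0,0,0]],
], claw=0.42)

```text
clock: 40.78
tool_pos: [0.6199, 0.2784, 0.237]
eef_rot: [0.698, 0.716, -0.003, -0.003]
contact_force: [0.8, 0.1, 0.9]
opening: 0.709
finger_force: 0.0
```

Emit:
step_arm([
  [[0,-5,0],[0,0,0]],
  [[0,-5,0],[0,0,0]],
  [[0,-5,0],[0,0,0]],
  [[0,-5,0],[0,0,0]],
  [[0,-3,0],[0,0,0]],
  [[0,0,0],[0,0,0]],
  [[0,0,0],[0,0,0]],
])

```text
clock: 41.65
tool_pos: [0.3914, 0.2725, 0.2374]
eef_rot: [0.698, 0.716, -0.002, -0.003]
contact_force: [0.2, -0.7, 0.4]
opening: 0.71
finger_force: 0.0
```

```bash
python3 - <<'E'
from h import *
s=snap('top','top1'); t=snap('scene','sc1')
a=cv2.resize(s['img'][65:245,100:425,::-1],(650,360))
b=cv2.resize(t['img'][120:340,80:480,::-1],None,fx=1.05,fy=1.05)
c=np.zeros((360+b.shape[0],650,3),np.uint8); c[:360]=a; c[360:,:b.shape[1]]=b
cv2.imwrite('pics/final.png',c); print(c.shape)
st()
E
```

```text
(591, 650, 3)
t 41.75 pos [0.3915 0.2723 0.2369] yawx 91.4 tilt 0.5 open 0.706 ff 0.0
```

View pics/final.png

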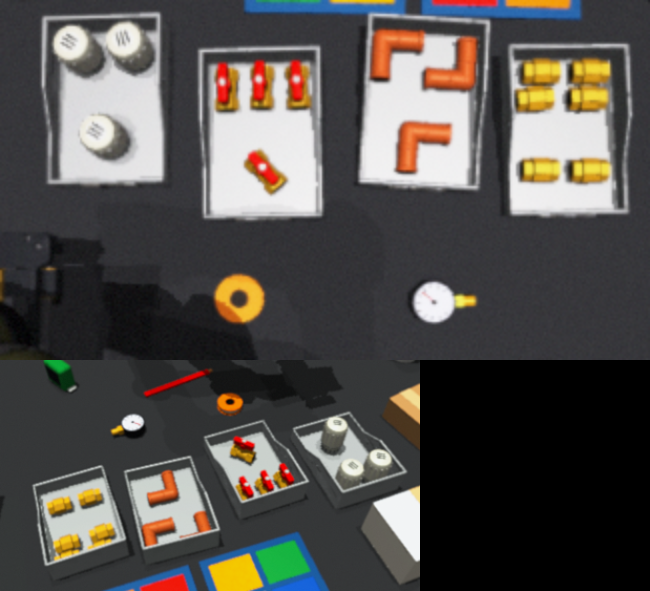

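All five fittings sit in their bins, upright or flat like the stock: head (103,135), valve (265,170), elbow (420,145), couplings (540,170) and (590,170). The gauge hasn't moved and the arm is clear.

```bash
python3 -c "
from plant import finish_job
print(finish_job())"
```

```text
the job is handed in; nothing more can be done
None
```

I put all five fittings in their matching bins, flat or upright like the stock, left the gauge where it was, and handed the job in at about 42 s; no verdict was returned.

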